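# Pack up the slab's lost levelling foot and hold the wedge tight

## Robot

A 6-joint arm with a two-finger parallel gripper is mounted at the origin on the work surface. World frame = base frame: x ahead of the robot, y to its left, z up, the work surface at z = 0. Lengths are in m, angles in rad, forces in N, time in s.
With the tool pointing down it reaches from about 0.3 to 0.775 m from the base axis. Payload 14.6 kg.
Tool frame: the origin (TCP) lies at the very end of the fingers, on their centre line; the grasp point (between the pads) lies 19 mm behind it; z points along the fingers, y is the direction in which the jaws open and shut (so a half turn about z gives the same grasp; the last joint's range is limited). The gripper opens to 94 mm and grips with 3 to 60 N. Pads are 16 mm wide; open, the fingers measure 119 mm over their backs; the gripper's body (75 mm by 177 mm) begins 78 mm behind the grasp point.
Start: joints at [-1.384, 0.3, 1.521, -0, 1.321, -0.067], TCP at [0.138, -0.532, 0.205] pointing down, gripper open.
Joint ranges: [-3.03, 3.03], [-0.79, 2.21], [0.23, 2.52], [-1.04, 4.18], [0, 3.07], [-2.55, 2.55]. Speed limits (rad/s): [2.22, 2.22, 2.57, 3.14, 3.14, 3.14].

## Interface

Orientations are given as [roll, pitch, yaw] about the fixed x, y, z axes, in that order (R = Rz(yaw) Ry(pitch) Rx(roll)).
In Python, from station import ctrl, eyes gives the robot as it stands.
- The arm moves only by the tool jog_arm, never from a script. Its argument "moves" is a list of rows, each a list of 3 entries, a list of its own where there are three numbers: the shift along the world's x, y, z in mm, then the turn, a rotation vector about the world's x, y, z in units of 5 degrees (1.0 is 5 degrees), then the finger opening in mm, from 0 to 94. In form: [[[tx, ty, tz], [wx, wy, wz], jaw], ...]. A call has 1 to 5 rows; each row is the pose to reach, as a shift and turn from the pose commanded when the call began; what a row does not reach only later rows make up. A row lasts 1/12 s, in which the tool goes at most 41.7 mm and 7.16 degrees, less where a joint would pass 70% of its speed; a pose out of reach is approached as far as the arm can. A call with a gripper value outside its range is refused whole. The fingers move at their own pace and stop on an object; "squeeze" is the grip in N (left out, the last holds). Time passes only in rows, so rows that repeat a pose let the fingers close. It gives the time, the measured TCP pose, the force and the opening at its end, in the units of the state.
- ctrl.get_obs(): the state, without advancing time (a new reading comes with each control period).
- eyes.camera(name): name is "scene" or "top"; returns a dict with "frame" (384x512x3 uint8, red, green, blue), "vertical_fov" (degrees; the focal length in pixels is half the picture's height over the tangent of half this angle, whatever the lens; pixels are square), "cx", "cy" (the principal point, pixels), "eye" and "attitude" of the camera in the world. Camera axes: x right, y down, z forward; pixel columns grow to the right and rows downward; lengths in m; the calibration is good to about 2 mm. A picture is of the moment at which its call begins. There is no depth.
- ctrl.hand_in(): hands the job in, once; it reports no verdict.
The state is a dict: "time_s": time; "qpos": joint angles; "joint_vel": joint speeds; "tau": joint torques, N m; "ee_pos": TCP position; "eef_rot": TCP orientation; "force": force on the tool from outside, world axes, zero at the start; "moment": the same for the moment, N m; "grip_width": finger opening in m.
Only numpy, scipy, OpenCV 4.12 (cv2) and the standard library are available. Lean on these libraries where they do the work, as an engineer would, in place of code of your own. Each camera call takes 0.05 s, during which the arm holds its last target.

## Task

One levelling foot of the marble pouring slab has lost its black pad, so its bare ball-ended screw hangs clear of the worktop: pack that gap. Lay flat packers under the ball, one or two on top of one another as the gap needs, then slide the wedge in on top of them, thin end first and from the open side of the foot, until you feel it bind firmly against the ball, with its thin end through past the ball and its thick end still well outside the bracket. Do not drive it hard, leave the bowl, cake stand and scraper alone, and finish still gripping the wedge's thick end and keeping it pressed in: do not let go.

Things in the scene. Friction and masses are not known exactly. Their poses are not given: they have to be found in the camera images.
- stand: Fixed marble slab 400 x 300 x 20 on a low metal frame with four levelling feet on side brackets. Origin: on the worktop straight under the ball of the one foot without a pad, at the slab's near right corner as the robot sees it. +y is level and runs from the open side in under the frame: slide packing in this way. Frame underside 34, slab top 80 above the worktop; frame side 42 past the ball.
- bracket (a point): Centre of the top of the bracket that carries the bare screw, 57 above the worktop, 13.5 past the ball (along the stand's +y); axes as the stand. The bracket is 40 wide (x), 62 long (y) and 9 thick, so it ends 17.5 before the ball's centre on the open side. The screw's top end stands at most 83 above the worktop.
- foot: The bare steel screw, 12 thick, rigid, with a ball 20 across at its lower end, held stiffly in the bracket. Origin: the lowest point of the ball, so its height is the gap to fill, between 15.5 and 26.5.
- packer1_mid (a point): Flat packer, a plain white plastic strip 120 long (its x), 40 wide (its y), 7 thick, about 34 g, lying flat. This point is its centre, half-way up. Three alike; as many are used as the gap takes, one or two, the rest are spare.
- packer2_mid (a point): Centre of the second flat packer, exactly like packer1.
- packer3_mid (a point): Centre of the third flat packer, exactly like packer1.
- wedge_mid (a point): The wedge, same white plastic, 140 long (its x), 40 wide (its y), flat underside, top sloping evenly from 24 thick at its -x end to 3 thick at its +x end; about 75 g. Its thin end starts pointing away from the robot. This point is at mid length and mid width, 6.75 above the underside (half-way up there, where it is 13.5 thick).
- wedge: The same wedge; origin at the centre of its underside. Its centre of mass is about 19 mm towards the thick end from there, so it tips if let go with that part hanging off what it lies on.
- bowl: Steel bowl of red sprinkles, 120 across, 50 high; origin at the centre of its underside. Leave alone.
- cakestand: Small empty white pedestal cake stand, 110 across, 82 high; origin at the centre of its underside. Leave alone.
- scraper: Bench scraper lying flat, steel blade with a black handle along one edge, 150 x 95 x 20; origin near its middle on the worktop. Leave alone.
There are look-alikes about, which are no part of the job. There is more than one size of the wedge; the job needs the smaller. Leave any green look-alike of the part that bears packer3_mid alone.

How it is judged:
On the way, in this order (a step that is already met when the one before it is completed fails the run):
1. a packer lies flat under the ball (((x of foot in the frame of packer1_mid between -0.055 and 0.055 m and y of foot in the frame of packer1_mid between -0.017 and 0.017 m and angle between packer1_mid's own z axis and vertical below 0.08 rad and height (world z) of packer1_mid below 0.026 m) or (x of foot in the frame of packer2_mid between -0.055 and 0.055 m and y of foot in the frame of packer2_mid between -0.017 and 0.017 m and angle between packer2_mid's own z axis and vertical below 0.08 rad and height (world z) of packer2_mid below 0.026 m) or (x of foot in the frame of packer3_mid between -0.055 and 0.055 m and y of foot in the frame of packer3_mid between -0.017 and 0.017 m and angle between packer3_mid's own z axis and vertical below 0.08 rad and height (world z) of packer3_mid below 0.026 m))), for 0.2 s.
2. the wedge, on the packing, binds against the ball (x of foot in the frame of wedge_mid between -0.02 and 0.062 m and y of foot in the frame of wedge_mid between -0.016 and 0.016 m and angle between wedge_mid's own z axis and vertical below 0.08 rad and height (world z) of wedge_mid above 0.012 m and contact force between wedge and foot above 2 N), for 0.2 s.
At the end, for the whole second after the job is handed in: A packer lies flat under the ball (ball within 55 mm of its middle lengthwise, 17 mm sideways); the wedge lies flat on the packing (both within 0.08 rad), ball within 16 mm of its centre line, thin end 8 mm past it, thick end 50 mm outside; they press over 2 N; fingers hold the wedge, at rest (all of step 2 and ((x of foot in the frame of packer1_mid between -0.055 and 0.055 m and y of foot in the frame of packer1_mid between -0.017 and 0.017 m and angle between packer1_mid's own z axis and vertical below 0.08 rad and height (world z) of packer1_mid below 0.026 m) or (x of foot in the frame of packer2_mid between -0.055 and 0.055 m and y of foot in the frame of packer2_mid between -0.017 and 0.017 m and angle between packer2_mid's own z axis and vertical below 0.08 rad and height (world z) of packer2_mid below 0.026 m) or (x of foot in the frame of packer3_mid between -0.055 and 0.055 m and y of foot in the frame of packer3_mid between -0.017 and 0.017 m and angle between packer3_mid's own z axis and vertical below 0.08 rad and height (world z) of packer3_mid below 0.026 m)) and contact force between the fingers and wedge above 2 N and linear speed of wedge below 0.01 m/s); the arm keeps its last pose, push and grip.
It fails at once if the bowl, cake stand or scraper is moved more than 30 mm (distance of any of bowl, cakestand, scraper from where it was at the start of the episode above 0.03 m).
It fails at once if the wedge is driven hard: it presses on the ball with more than 60 N (contact force between wedge and foot above 60 N).
It also fails if it takes over 72 s, if anything falls off the work surface, if the arm or the gripper's body presses on something with over 40 N, if the wrist force passes 120 N, or if a joint passes its speed limit or range.

## Working session

There is one attempt and no reset: what is moved stays moved. The work goes in short steps, Python scripts to look and compute and a tool call to move; the robot and the scene stay as the last step left them, time stands still between calls to the robot, and variables do not carry over. Pictures are saved under pics/ and viewed, and the job is handed in when it is done.

Besides the shell and the picture viewer there is one more tool, called after ">>>" in YAML: its name, and indented under it one key for each argument. jog_arm: Moves the arm, as the interface text tells. Its arguments: {"type":"object","properties":{"moves":{"type":"array","items":{"type":"array"}},"squeeze":{"type":"number"}},"required":["moves"]}

```bash
ls; mkdir -p pics; cat > h.py <<'E'
import numpy as np,cv2
from station import ctrl,eyes
def K(c):
    H=c["frame"].shape[0]; f=H/2/np.tan(np.radians(c["vertical_fov"])/2); return f
def att(c):
    a=np.array(c["attitude"],float)
    if a.shape==(3,3): return a
    from scipy.spatial.transform import Rotation as R
    return R.from_euler('xyz',a).as_matrix() if a.size==3 else R.from_quat(a).as_matrix()
def ray(c,u,v):
    f=K(c); d=np.array([(u-c["cx"])/f,(v-c["cy"])/f,1.0]); return np.array(c["eye"]),att(c)@d
def onplane(c,u,v,z):
    e,d=ray(c,u,v); return e+d*(z-e[2])/d[2]
def proj(c,p):
    q=att(c).T@(np.array(p)-np.array(c["eye"])); f=K(c); return c["cx"]+f*q[0]/q[2],c["cy"]+f*q[1]/q[2]
def snap(n,save):
    c=eyes.camera(n); import pickle; pickle.dump(c,open(f'pics/{save}.pkl','wb'))
    cv2.imwrite(f'pics/{save}.png',cv2.cvtColor(c["frame"],cv2.COLOR_RGB2BGR)); return c
def load(s):
    import pickle; return pickle.load(open(f'pics/{s}.pkl','rb'))
E
python3 - <<'E'
from h import *
for n in("scene","top"):
    c=snap(n,n+"0"); print(n,c["vertical_fov"],c["cx"],c["cy"],c["eye"],c["attitude"])
print(ctrl.get_obs())
E
```

```text
pics
scene 43.00838585342379 258.42574266504204 194.9797316807671 [1.31718336 0.06375635 1.05951044] [-2.43257570e+00  7.40315026e-04  1.78335382e+00]
top 48.06977003968221 251.01288212102415 185.61635814639948 [ 0.38924655 -0.08843262  1.01771581] [-3.03382831e+00  1.89722651e-03 -1.58648522e+00]
{'time_s': 0.1, 'qpos': array([-1.38359072e+00,  3.00421277e-01,  1.52152368e+00,  1.45955493e-05,
        1.32067373e+00, -6.66012177e-02]), 'joint_vel': array([ 0.00032488, -0.00194934, -0.00109501, -0.00046512,  0.0006653 ,
       -0.00018265]), 'tau': array([ 1.49805805e-03, -5.32646012e+01, -3.53281689e+01,  7.09739607e-02,
        2.35136080e-02, -5.40585040e-05]), 'ee_pos': array([ 0.13805701, -0.53215256,  0.20493793]), 'eef_rot': array([-3.14056983e+00, -8.23912043e-05,  2.53803160e-01]), 'force': array([ 0.62242519,  0.71880019, -0.25287836]), 'moment': array([ 0.00785539,  0.04345335, -0.008491  ]), 'grip_width': 0.09407547367375509}
```

View pics/scene0.png

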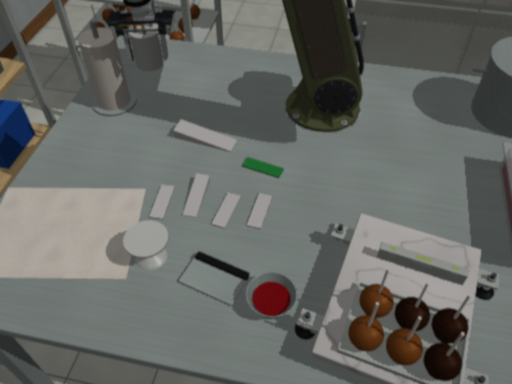

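View pics/top0.png

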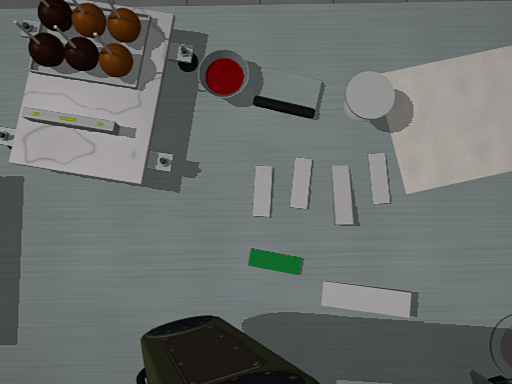

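```bash
python3 - <<'E'
from h import *
a=cv2.imread('pics/top0.png'); b=cv2.imread('pics/scene0.png')
cv2.imwrite('pics/t1.png',cv2.resize(a[140:325,230:430],None,fx=4,fy=3.2,interpolation=2)[:600])
cv2.imwrite('pics/t1.png',cv2.resize(a[140:325,230:430],None,fx=3.2,fy=3.2,interpolation=2))
cv2.imwrite('pics/t2.png',np.hstack([cv2.resize(a[120:210,110:210],(400,360),interpolation=2),cv2.resize(b[200:290,300:400],(400,360),interpolation=2)]))
cv2.imwrite('pics/t3.png',cv2.resize(b[110:240,140:300],None,fx=4.5,fy=4.5,interpolation=2))
g=cv2.imread('pics/top0.png');hsv=cv2.cvtColor(g,cv2.COLOR_BGR2HSV)
c=load('top0')
m=((hsv[...,1]<35)&(hsv[...,2]>130)).astype(np.uint8)
cs,_=cv2.findContours(m,0,2)
for k in cs:
    A=cv2.contourArea(k)
    if A>200:
        r=cv2.minAreaRect(k); bx=cv2.boxPoints(r); P=np.array([onplane(c,u,v,.008)for u,v in bx]);
        print(A,np.round(r[0],1),P.mean(0)[:2].round(4),np.linalg.norm(P[1]-P[0]).round(4),np.linalg.norm(P[2]-P[1]).round(4), np.degrees(np.arctan2(*(P[1]-P[0])[1::-1])).round(1))
E
```

```text
2095.0 [365.8 298.9] [ 0.2333 -0.3471] 0.0564 0.2072 -9.9
779.5 [262.  190.5] [ 0.4868 -0.1139] 0.1187 0.0412 -4.3
909.5 [341.8 194.1] [ 0.4756 -0.3015] 0.0402 0.1397 -86.5
767.5 [300.5 182.6] [ 0.5041 -0.2053] 0.1189 0.0408 -7.6
761.0 [378.6 177.9] [ 0.5123 -0.3898] 0.0408 0.1186 -85.1
12273.0 [ 77.8 116.9] [0.6732 0.3255] 0.2733 0.3696 -6.4
325.5 [86.5 75.3] [0.7743 0.3072] 0.0185 0.2429 -6.6
15590.5 [437.6 123.2] [ 0.6443 -0.5377] 0.4209 0.312 -80.6
246.0 [157.7  54.9] [0.8232 0.1345] 0.0816 0.0343 -9.9
335.0 [146.1  12.2] [0.9332 0.1641] 0.0583 0.1593 -28.2
```

View pics/t1.png

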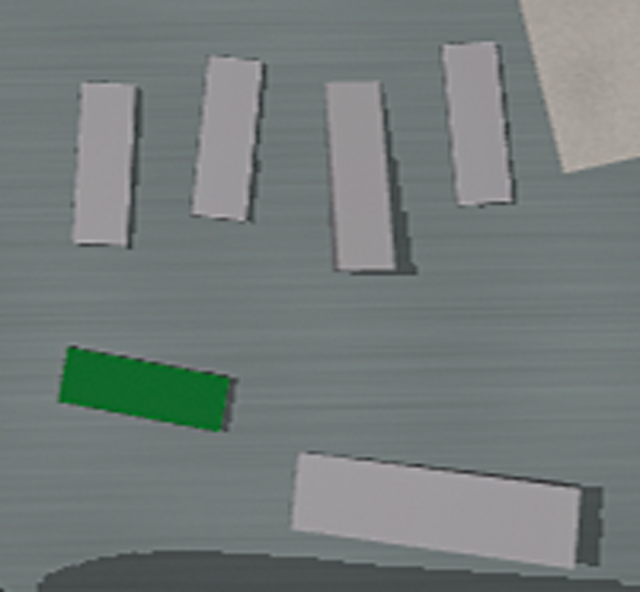

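View pics/t2.png

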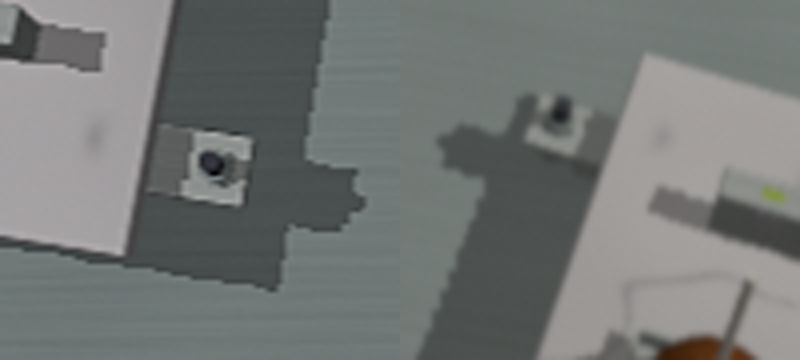

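View pics/t3.png

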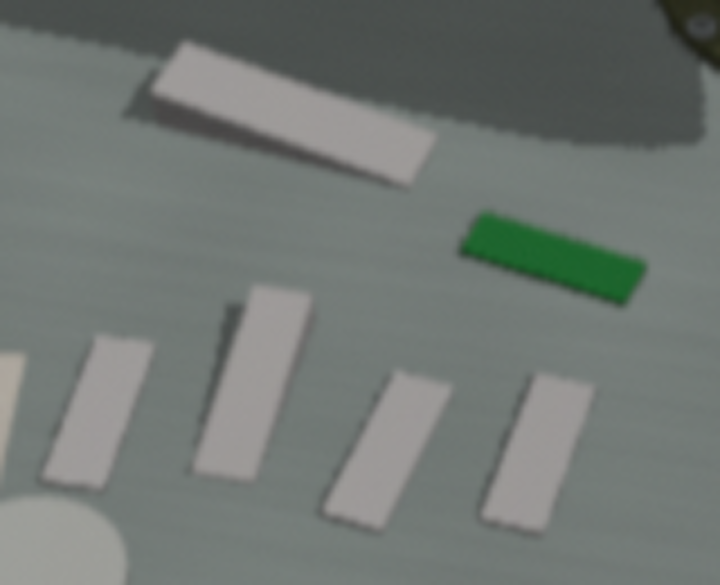

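```bash
python3 - <<'E'
from h import *
a=cv2.imread('pics/top0.png'); b=cv2.imread('pics/scene0.png')
def g(im,x0,y0,w,h,s,step):
    o=cv2.resize(im[y0:y0+h,x0:x0+w],None,fx=s,fy=s,interpolation=cv2.INTER_NEAREST)
    for x in range(x0,x0+w,step):
        cv2.putText(o,str(x),((x-x0)*s,8),0,.35,(0,0,255),1); cv2.line(o,((x-x0)*s,10),((x-x0)*s,14),(0,0,255),1)
    for y in range(y0,y0+h,step):
        cv2.putText(o,str(y),(0,(y-y0)*s+4),0,.35,(0,0,255),1)
    return o
cv2.imwrite('pics/z1.png',np.hstack([g(a,140,140,38,44,10,5),g(b,320,215,40,44,10,5)]))
E
```

```text
(no output)
```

View pics/z1.png

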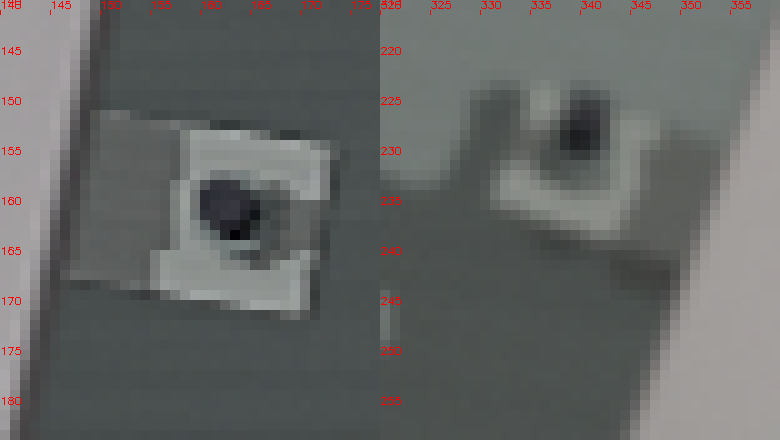

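```bash
python3 - <<'E'
from h import *
c=load('top0');s=load('scene0')
c1=onplane(c,173,153.7,.057);c2=onplane(c,170.3,172,.057)
print(c1,c2,np.linalg.norm(c1-c2)); d=c1-c2; yaw=np.arctan2(d[1],d[0]);print('bracket edge yaw',np.degrees(yaw))
g=cv2.imread('pics/top0.png');hsv=cv2.cvtColor(g,cv2.COLOR_BGR2HSV)
m=((hsv[...,1]<35)&(hsv[...,2]>130))
pts=[]
for v in range(30,180):
    if 148<v<172: pass
    r=np.where(~m[v,120:180])[0]
    row=m[v,:190].astype(int); 
    # right edge of slab: last True in run containing x≈100-140
    x=135 if v<170 else 130
    while x<185 and g[v,x].min()>115: x+=1
    pts.append(onplane(c,x-.5,v+.0,.08)[:2])
pts=np.array(pts); 
vx,vy,x0,y0=cv2.fitLine(pts.astype(np.float32),cv2.DIST_HUBER,0,.001,.001).ravel()
print('slab edge yaw',np.degrees(np.arctan2(vy,vx)),x0,y0)
mid=(c1+c2)/2
th=np.radians(-9)
for th in (yaw,np.arctan2(vy,vx)*1.0):
    if abs(th)>1.6: th-=np.pi*np.sign(th)
    yd=np.array([-np.sin(th),np.cos(th)]); print('foot',mid[:2]+yd*.0175, 'edge offset from ball', )
    p=mid[:2]+yd*.0175; n=yd; print('slab edge past ball',(np.array([x0,y0])-p)@n)
    for z in(.075,.083): print(z,'top',np.round(proj(c,[*p,z]),1),'scene',np.round(proj(s,[*p,z]),1),proj(s,[*p,.057]),proj(c,[*p,.057]))
# triangulate screw top
def tri(u1,u2):
    e1,d1=ray(c,*u1);e2,d2=ray(s,*u2);d1/=np.linalg.norm(d1);d2/=np.linalg.norm(d2)
    t=np.linalg.lstsq(np.c_[d1,-d2],e2-e1,rcond=None)[0]; p,q=e1+d1*t[0],e2+d2*t[1]; return (p+q)/2,np.linalg.norm(p-q)
print('screw',tri((162,160),(340.5,225.5)))
print('c1',[tri((173,153.7),(332,236))],tri((170.3,172),(336,222)))
E
```

```text
[0.56865498 0.08717285 0.057     ] [0.52693902 0.0930982  0.057     ] 0.04213468118432038
bracket edge yaw -8.084236027071602
slab edge yaw 4.6471257 0.6750543 0.15417945
foot [0.55025801 0.10746161] edge offset from ball
slab edge past ball 0.06380353603446004
0.075 top [162.3 160.6] scene [339.8 226.3] (np.float64(338.9027587197653), np.float64(230.51192870750583)) (np.float64(163.98846961402057), np.float64(161.87332603979578))
0.083 top [161.6 160. ] scene [340.2 224.3] (np.float64(338.9027587197653), np.float64(230.51192870750583)) (np.float64(163.98846961402057), np.float64(161.87332603979578))
foot [0.54637917 0.10757799] edge offset from ball
slab edge past ball 0.036023164213256825
0.075 top [162.3 162.3] scene [340.  225.1] (np.float64(339.1090147089931), np.float64(229.32296982135853)) (np.float64(163.92653132654976), np.float64(163.57169460840643))
0.083 top [161.5 161.7] scene [340.4 223.1] (np.float64(339.1090147089931), np.float64(229.32296982135853)) (np.float64(163.92653132654976), np.float64(163.57169460840643))
screw (array([0.55074928, 0.10810466, 0.07891387]), np.float64(0.0013775094855718061))
c1 [(array([0.56903226, 0.09011188, 0.05335198]), np.float64(0.0045321330105026715))] (array([0.52640747, 0.09501811, 0.05856629]), np.float64(0.004414264103680973))
```

```bash
python3 - <<'E'
from h import *
c=load('top0')
g=cv2.imread('pics/top0.png').astype(float).mean(2)
for nm,rng in(('a',list(range(72,145))+list(range(173,181))),):
    P=[]
    for v in rng:
        xs=174-(v-12)*30/172
        lo=int(xs-9); row=cv2.GaussianBlur(g,(3,3),0)[v,lo:lo+18]; gr=np.diff(row); i=int(np.argmin(gr))
        P.append((lo+i+.5,v))
    P=np.array(P,np.float32); l=cv2.fitLine(P,cv2.DIST_HUBER,0,.01,.01).ravel()
    f=lambda v:l[2]+(v-l[3])*l[0]/l[1]
    print(f(20),f(180)); A=onplane(c,f(20),20,.08);B=onplane(c,f(180),180,.08); d=A-B; th=np.arctan2(d[1],d[0]); print(A,B,np.degrees(th))
    yd=np.array([-np.sin(th),np.cos(th)]); print('past ball',(B[:2]-[.5505,.1078])@yd)
# front edge
P=[]
for u in range(15,138):
    vs=161+(u-10)*22/132; lo=int(vs-9); col=cv2.GaussianBlur(g,(3,3),0)[lo:lo+18,u]; P.append((u,lo+int(np.argmin(np.diff(col)))+.5))
P=np.array(P,np.float32); l=cv2.fitLine(P,cv2.DIST_HUBER,0,.01,.01).ravel()
f=lambda u:l[3]+(u-l[2])*l[1]/l[0]; A=onplane(c,15,f(15),.08);B=onplane(c,138,f(138),.08);d=A-B;print(A,B,np.degrees(np.arctan2(d[1],d[0]))-90)
# packers & wedge refine
hsv=cv2.cvtColor(cv2.imread('pics/top0.png'),cv2.COLOR_BGR2HSV)
E
```

```text
171.96895 141.20325
[0.87445955 0.08650664 0.08      ] [0.50693598 0.15255256 0.08      ] -10.187615416798934
past ball 0.036341726579397826
[0.54949691 0.43146475 0.08      ] [0.49994087 0.15949685 0.08      ] -10.326732460597157
```

>>> jog_arm:
  moves:
    - [[24, 32, -8], [0, 0, -0.8], 60]
    - [[48, 64, -16], [0, 0, -1.6], 60]
    - [[72, 96, -24], [0, 0, -2.4], 60]
    - [[96, 128, -32], [0, 0, -3.2], 60]
    - [[120, 160, -40], [0, 0, -3.8], 60]
  squeeze: 30

```text
time_s: 0.52
ee_pos: [0.2586, -0.3706, 0.1649]
eef_rot: [-3.141, 0.0, -0.082]
force: [1.8, -1.0, -0.3]
grip_width: 0.0641
```

>>> jog_arm:
  moves:
    - [[24, 32, -8], [0, 0, 0], 60]
    - [[48, 64, -16], [0, 0, 0], 60]
    - [[72, 96, -24], [0, 0, 0], 60]
    - [[96, 128, -32], [0, 0, 0], 60]
    - [[120, 160, -40], [0, 0, 0], 60]

```text
time_s: 0.93
ee_pos: [0.3788, -0.2105, 0.1251]
eef_rot: [3.142, -0.0, -0.078]
force: [0.6, -1.3, -0.2]
grip_width: 0.06
```

>>> jog_arm:
  moves:
    - [[24, 32, -15], [0, 0, 0], 60]
    - [[48, 64, -30], [0, 0, 0], 60]
    - [[69, 101, -40], [0, 0, 0], 60]
    - [[69, 101, -50], [0, 0, 0], 60]
    - [[69, 101, -60], [0, 0, 0], 60]

```text
time_s: 1.35
ee_pos: [0.4476, -0.1095, 0.0645]
eef_rot: [-3.141, 0.001, -0.074]
force: [-0.7, -0.2, 0.8]
grip_width: 0.0595
```

```bash
python3 - <<'E'
from h import *
o=ctrl.get_obs();print(o['ee_pos'],o['eef_rot'],o['force'],o['grip_width'])
E
```

```text
[ 0.4475734  -0.10948656  0.064477  ] [-3.14136588e+00  6.88070546e-04 -7.41463394e-02] [-0.70949698 -0.18645072  0.83113983] 0.05948442157900365
```

>>> jog_arm:
  moves:
    - [[-0.5, -1.5, -25], [0, 0, 0], 60]
    - [[-0.5, -1.5, -48], [0, 0, 0], 60]
    - [[-0.5, -1.5, -61], [0, 0, 0], 60]
    - [[-0.5, -1.5, -61], [0, 0, 0], 60]
    - [[-0.5, -1.5, -61], [0, 0, 0], 30]

```text
time_s: 1.77
ee_pos: [0.446, -0.1136, 0.0043]
eef_rot: [-3.141, 0.001, -0.079]
force: [0.9, -0.4, 0.3]
grip_width: 0.0562
```

>>> jog_arm:
  moves:
    - [[0, 0, 0], [0, 0, 0], 20]
    - [[0, 0, 0], [0, 0, 0], 20]
    - [[0, 0, 0], [0, 0, 0], 20]
    - [[0, 0, 0], [0, 0, 0], 20]

```text
time_s: 2.1
ee_pos: [0.4471, -0.1132, 0.0053]
eef_rot: [3.141, -0.002, -0.078]
force: [-0.6, -1.5, 7.1]
grip_width: 0.0385
```

>>> jog_arm:
  moves:
    - [[0, 0, 12], [0, 0, 0], 20]
    - [[0, 0, 25], [0, 0, 0], 20]
    - [[0, 0, 25], [0, 0, 0], 20]

```text
time_s: 2.35
ee_pos: [0.4477, -0.1132, 0.0315]
eef_rot: [3.141, -0.003, -0.078]
force: [0.2, 0.3, -0.5]
grip_width: 0.0385
```

```bash
python3 - <<'E'
from h import *
c=snap('top','top1');s=snap('scene','scene1')
o=ctrl.get_obs();print(o['ee_pos'],o['eef_rot'],o['force'],o['grip_width'])
a=c['frame'][120:300,130:350,::-1];b=s['frame'][140:260,180:380,::-1]
cv2.imwrite('pics/v1.png',np.vstack([cv2.resize(a,None,fx=1.6,fy=1.6),cv2.resize(b,(352,211))]) )
cv2.imwrite('pics/v1.png',np.hstack([cv2.resize(a,(440,360)),cv2.resize(b,(360,360*120//200)).repeat(1,0) if 0 else cv2.copyMakeBorder(cv2.resize(b,(360,216)),0,144,0,0,0)]))
E
```

```text
[ 0.44679738 -0.11293013  0.02960835] [ 3.14131673e+00 -1.09573068e-03 -7.77089682e-02] [ 0.21049423 -0.06067165 -0.5825699 ] 0.03879756506197281
```

View pics/v1.png

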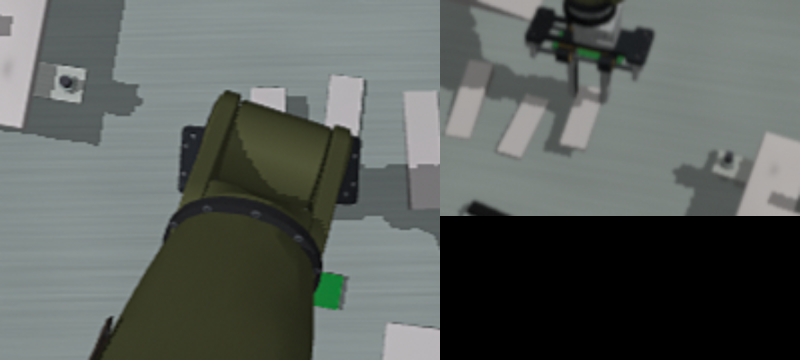

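>>> jog_arm:
  moves:
    - [[6, 5, 3], [0, 0, 1.4], 20]
    - [[12, 10, 6], [0, 0, 2.8], 20]
    - [[18, 15, 6], [0, 0, 4.2], 20]
    - [[24, 20, 6], [0, 0, 5.6], 20]
    - [[30, 25, 6], [0, 0, 7.0], 20]

```text
time_s: 2.87
ee_pos: [0.4765, -0.0875, 0.0346]
eef_rot: [-3.141, 0.001, 0.539]
force: [0.1, 0.3, -0.7]
grip_width: 0.0386
```

>>> jog_arm:
  moves:
    - [[8, 6, 0], [0, 0, 1.4], 20]
    - [[16, 12, 0], [0, 0, 2.8], 20]
    - [[24, 18, 0], [0, 0, 4.2], 20]
    - [[32, 25, 0], [0, 0, 5.6], 20]
    - [[38, 31, 0], [0, 0, 7.0], 20]

```text
time_s: 3.28
ee_pos: [0.5147, -0.0564, 0.0345]
eef_rot: [-3.141, 0.0, 1.15]
force: [-0.4, -0.1, 0.8]
grip_width: 0.0382
```

>>> jog_arm:
  moves:
    - [[3, 3, 0], [0, 0, 1.4], 20]
    - [[8, 6.5, 0], [0, 0, 2.85], 20]
    - [[8, 6.5, 0], [0, 0, 2.85], 20]

```text
time_s: 3.53
ee_pos: [0.5227, -0.0498, 0.0346]
eef_rot: [-3.141, -0.0, 1.399]
force: [0.0, -0.3, -0.3]
grip_width: 0.0385
```

```bash
python3 - <<'E'
from h import *
c=snap('top','top2');s=snap('scene','scene2')
o=ctrl.get_obs();print(o['ee_pos'],o['eef_rot'],o['force'],o['grip_width'])
a=c['frame'][100:280,130:350,::-1];b=s['frame'][140:260,220:420,::-1]
cv2.imwrite('pics/v2.png',np.hstack([cv2.resize(a,(440,360)),cv2.copyMakeBorder(cv2.resize(b,(360,216)),0,144,0,0,0)]))
E
```

```text
[ 0.52218659 -0.05032211  0.03473075] [-3.14058438e+00  2.40215114e-05  1.38866900e+00] [ 0.2103563   0.10989794 -0.10017892] 0.03847330049668896
```

View pics/v2.png

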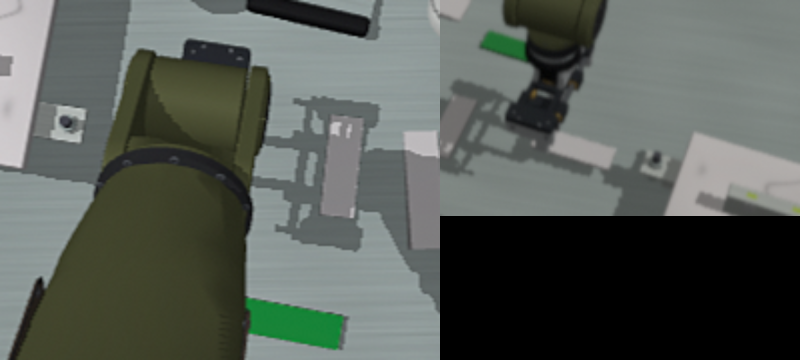

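```bash
cat >> h.py <<'E'
def white(c,box,zt,thr=130):
    x0,y0,x1,y1=box; g=c['frame'][...,::-1]; hsv=cv2.cvtColor(g,cv2.COLOR_BGR2HSV)
    m=((hsv[...,1]<40)&(hsv[...,2]>thr)).astype(np.uint8); k=np.zeros_like(m);k[y0:y1,x0:x1]=m[y0:y1,x0:x1]
    cs,_=cv2.findContours(k,0,2); cs=sorted(cs,key=cv2.contourArea)[::-1][:2]
    for q in cs:
        P=np.array([onplane(c,*p,zt)[:2] for p in q[:,0,:]],np.float32)
        r=cv2.minAreaRect(P*1000); print(cv2.contourArea(q),q[:,0].mean(0).round(),np.round(r[0],1),np.round(r[1],1),round(r[2],1)); print(np.round(cv2.boxPoints(r),1).tolist())
E
python3 - <<'E'
from h import *
s=load('scene2'); white(s,(275,205,325,240),.036)
E
```

```text
499.0 [301. 219.] [514.4  13.7] [109.5  76.9] 81.3
[[468.20001220703125, -34.70000076293945], [544.2000122070312, -46.29999923706055], [560.7000122070312, 62.0], [484.70001220703125, 73.5999984741211]]
18.5 [281. 235.] [577.5 -33.2] [10.4 40.1] 2.1
[[571.5, -13.399999618530273], [573.0, -53.400001525878906], [583.4000244140625, -53.0], [581.9000244140625, -13.0]]
```

```bash
python3 - <<'E'
from h import *
s=load('scene2')
for t in(140,150,160): white(s,(270,205,325,240),.036,t)
print(proj(s,[.551,.1075,.057]))
E
```

```text
368.0 [299. 223.] [529.7   2.5] [92.1 39.6] 81.3
[[503.1000061035156, -40.0], [542.2999877929688, -46.0], [556.2000122070312, 45.0], [517.0999755859375, 51.0]]
325.0 [300. 223.] [530.5   2.4] [90.  36.4] 80.9
[[505.3999938964844, -39.20000076293945], [541.2999877929688, -44.900001525878906], [555.5, 43.900001525878906], [519.5999755859375, 49.70000076293945]]
269.5 [298. 223.] [531.    2.5] [85.4 33. ] 80.9
[[508.0, -37.099998474121094], [540.5, -42.29999923706055], [554.0, 42.0], [521.4000244140625, 47.20000076293945]]
(np.float64(338.88700534913295), np.float64(230.74394153567795))
```

>>> jog_arm:
  moves:
    - [[0.5, 0, -15], [0, 0, 0], 20]
    - [[1, 0, -24], [0, 0, 0], 20]
    - [[1.5, 0, -28], [0, 0, 0], 20]
    - [[1.5, 0, -28], [0, 0, 0], 20]

```text
time_s: 3.97
ee_pos: [0.5234, -0.0504, 0.0064]
eef_rot: [-3.14, 0.0, 1.391]
force: [0.4, 0.2, -0.3]
grip_width: 0.0386
```

>>> jog_arm:
  moves:
    - [[3.5, 20, 0], [0, 0, 0], 20]
    - [[7, 40, 0], [0, 0, 0], 20]
    - [[10.5, 60, 0], [0, 0, 0], 20]
    - [[14, 80, 0], [0, 0, 0], 20]
    - [[17.7, 98.4, 0], [0, 0, 0], 20]

```text
time_s: 4.38
ee_pos: [0.542, 0.049, 0.0079]
eef_rot: [3.141, -0.0, 1.391]
force: [0.1, -0.2, 0.0]
grip_width: 0.0384
```

```bash
python3 - <<'E'
from h import *
c=snap('top','top3');s=snap('scene','scene3')
o=ctrl.get_obs();print(o['ee_pos'],o['eef_rot'],o['force'],o['grip_width'])
a=c['frame'][100:280,90:310,::-1];b=s['frame'][160:280,260:460,::-1]
cv2.imwrite('pics/v3.png',np.hstack([cv2.resize(a,(440,360)),cv2.copyMakeBorder(cv2.resize(b,(360,216)),0,144,0,0,0)]))
E
```

```text
[0.54217923 0.04992796 0.00788692] [ 3.14091183e+00 -3.26625639e-04  1.39378283e+00] [-0.2483149  -1.03414471 -0.87977869] 0.038763119556083324
```

View pics/v3.png

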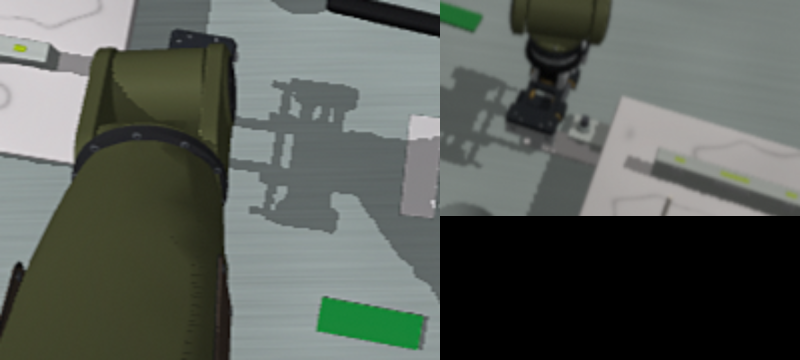

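>>> jog_arm:
  moves:
    - [[0, 0, -1.5], [0, 0, 0], 20]
    - [[0, 0, -3], [0, 0, 0], 20]
    - [[0, 0, -3], [0, 0, 0], 54]
    - [[0, 0, -3], [0, 0, 0], 54]
    - [[0, 0, -3], [0, 0, 0], 54]

```text
time_s: 4.9
ee_pos: [0.5417, 0.0473, 0.0044]
eef_rot: [-3.141, 0.0, 1.391]
force: [-0.2, 0.4, -0.2]
grip_width: 0.0534
```

>>> jog_arm:
  moves:
    - [[-2, -8, 15], [0, 0, 0], 60]
    - [[-6, -35, 45], [0, 0, 0], 60]
    - [[-13, -70, 70], [0, 0, 0], 60]
    - [[-20, -105, 90], [0, 0, 0], 60]
    - [[-28, -140, 100], [0, 0, 0], 60]

```text
time_s: 5.32
ee_pos: [0.514, -0.0938, 0.107]
eef_rot: [3.139, 0.0, 1.393]
force: [-0.3, 0.2, 0.1]
grip_width: 0.06
```

>>> jog_arm:
  moves:
    - [[-15, -38, 0], [0, 0, -1.4], 60]
    - [[-30, -75, 0], [0, 0, -2.8], 60]
    - [[-45, -110, 0], [0, 0, -4.2], 60]
    - [[-60, -145, 0], [0, 0, -5.6], 60]
    - [[-60, -160, 0], [0, 0, -7], 60]

```text
time_s: 5.73
ee_pos: [0.4513, -0.2556, 0.1045]
eef_rot: [-3.142, 0.001, 0.772]
force: [0.2, -0.0, -0.7]
grip_width: 0.0603
```

```bash
python3 - <<'E'
from h import *
c=snap('top','top4');s=snap('scene','scene4')
o=ctrl.get_obs();print(o['ee_pos'],o['eef_rot'],o['force'],o['grip_width'])
a=c['frame'][130:210,120:220,::-1];b=s['frame'][200:270,290:378,::-1]
cv2.imwrite('pics/v4.png',np.hstack([cv2.resize(a,(400,320),interpolation=2),cv2.resize(b,(400,320),interpolation=2)]))
E
```

```text
[ 0.45287391 -0.25446761  0.1044223 ] [3.14128504e+00 9.48745276e-05 7.74361852e-01] [ 0.4825937   0.64092974 -0.34921075] 0.06034968211588164
```

View pics/v4.png

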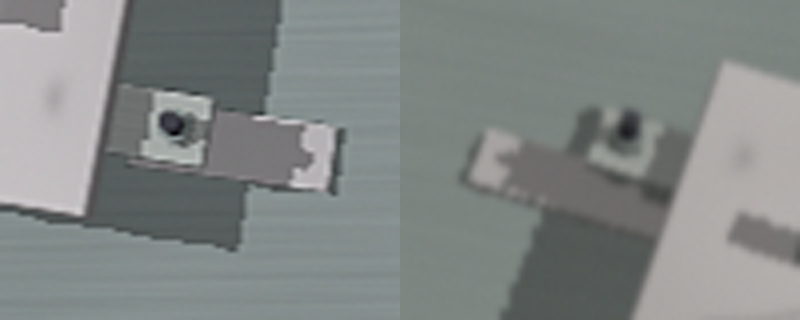

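```bash
python3 - <<'E'
from h import *
s=load('scene4');c=load('top4')
b=s['frame'][220:255,325:370,::-1]
o=cv2.resize(b,None,fx=16,fy=16,interpolation=cv2.INTER_NEAREST)
o=np.clip(o.astype(float)*1.4,0,255).astype(np.uint8)
for z in (0.015,.020,.025,.030,.035,.057):
    u,v=proj(s,[.551,.1075,z]); cv2.circle(o,(int((u-325+.5)*16),int((v-220+.5)*16)),3,(0,0,255),-1); cv2.putText(o,str(int(z*1000)),(int((u-325+.5)*16)+5,int((v-220+.5)*16)),0,.4,(0,0,255))
for x,y in((-20,-17.5),(20,-17.5),(20,40),(-20,40)):
    th=np.radians(-10.2); p=np.array([.551,.1075])+np.array([[np.cos(th),-np.sin(th)],[np.sin(th),np.cos(th)]])@[x/1e3,y/1e3]
    for z,col in((.057,(0,255,0)),(.048,(255,0,0))):
        u,v=proj(s,[*p,z]); cv2.circle(o,(int((u-325+.5)*16),int((v-220+.5)*16)),3,col,-1)
cv2.imwrite('pics/v5.png',o)
E
```

```text
(no output)
```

View pics/v5.png

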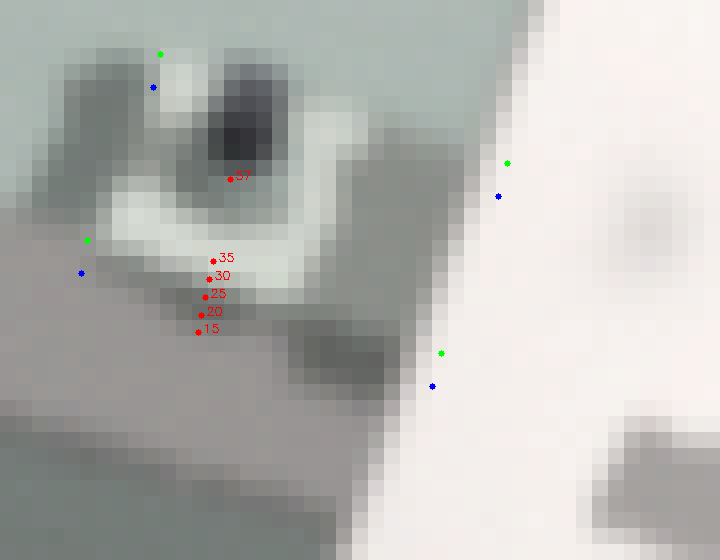

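```bash
python3 - <<'E'
from h import *
s=load('scene4')
b=s['frame'][230:246,328:354,::-1].astype(float)
o=np.clip((b-70)*2.2,0,255).astype(np.uint8)
o=cv2.resize(o,None,fx=26,fy=26,interpolation=cv2.INTER_NEAREST)
for g,col in((.016,(0,0,255)),(.020,(0,255,0)),(.024,(255,0,0)),(.0265,(255,0,255))):
    p=np.array([.551,.1075,g+.01]); u,v=proj(s,p); d=np.linalg.norm(p-s['eye']); r=K(s)*.01/d
    cv2.circle(o,(int((u-328+.5)*26),int((v-230+.5)*26)),int(r*26),col,1)
cv2.imwrite('pics/v6.png',o)
print(s['frame'][232:246,333:350].mean(2).astype(int))
E
```

```text
[[147 144 127 102  90  89  95 101 106 115 137 148 140 113 100  99  99]
 [154 150 144 131 120 106 103 109 113 121 140 147 138 112 101 100 100]
 [151 151 152 149 142 133 129 133 136 140 147 144 127 107 101 100  99]
 [130 139 149 152 150 149 148 148 148 149 149 139 114 102  99 100 100]
 [100 113 126 131 139 149 150 150 152 152 145 126 107 100  99 100 100]
 [ 92  91  94  97 110 124 131 139 148 149 139 115 103 100 100 100  99]
 [100  94  84  78  81  87  96 109 124 126 120 106 100 100 100 101  99]
 [106 102  94  83  76  74  79  87  94  94  92  90  91  94  98  99  99]
 [107 106 103  97  92  89  90  93  93  88  80  77  78  83  89  90  94]
 [107 107 107 106 104 103 104 105 102  95  81  73  69  72  76  77  84]
 [108 107 107 107 107 108 107 107 106 100  84  73  69  70  70  70  84]
 [108 108 107 107 107 107 107 108 107 103  91  82  78  75  71  72  92]
 [107 107 107 108 108 107 107 108 107 105 101  96  92  88  81  83 107]
 [107 107 107 108 108 107 107 108 106 107 106 105 103 100  95  99 122]]
```

View pics/v6.png

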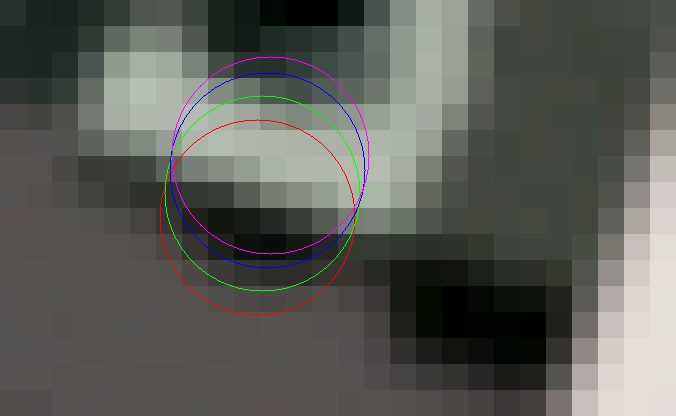

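>>> jog_arm:
  moves:
    - [[3, 12, 0], [0, 0, -1.4], 60]
    - [[6, 24, -5], [0, 0, -2.8], 60]
    - [[9, 36, -10], [0, 0, -4.2], 60]
    - [[12, 48, -20], [0, 0, -5.6], 60]
    - [[12, 55, -30], [0, 0, -7], 60]

```text
time_s: 6.25
ee_pos: [0.4663, -0.1951, 0.0742]
eef_rot: [3.142, -0.0, 0.17]
force: [0.3, -0.3, -0.6]
grip_width: 0.0601
```

>>> jog_arm:
  moves:
    - [[0, 0, -10], [0, 0, -1.4], 60]
    - [[0, 0, -20], [0, 0, -2.8], 60]
    - [[0, 0, -30], [0, 0, -3.5], 60]
    - [[0, 0, -35], [0, 0, -3.5], 60]
    - [[0, 0, -35], [0, 0, -3.5], 60]

```text
time_s: 6.67
ee_pos: [0.4653, -0.1961, 0.0385]
eef_rot: [-3.141, 0.002, -0.129]
force: [-0.4, -1.1, 0.2]
grip_width: 0.06
```

```bash
python3 - <<'E'
from h import *
import time
o=ctrl.get_obs();print(o['ee_pos'],o['eef_rot'],o['force'],o['grip_width'])
c=load('top4');
white(c,(285,150,315,215),.007)
g=c['frame'][...,::-1]
E
```

```text
[ 0.46534738 -0.19605184  0.03849104] [-3.14090939e+00  1.77826422e-03 -1.29282073e-01] [-0.39254867 -1.11872943  0.21496672] 0.060022804059548567
1573.5 [308. 187.] [ 506.  -203.2] [ 69.1 152.8] 88.6
[[428.79998779296875, -235.89999389648438], [581.5, -239.60000610351562], [583.2000122070312, -170.5], [430.3999938964844, -166.8000030517578]]
```

Down 35.5 mm, with a 3–4 mm y correction, and grip.

>>> jog_arm:
  moves:
    - [[-1, -4, -15], [0, 0, 0], 60]
    - [[-1, -4, -30], [0, 0, 0], 60]
    - [[-1, -4, -35.5], [0, 0, 0], 60]
    - [[-1, -4, -35.5], [0, 0, 0], 20]
    - [[-1, -4, -35.5], [0, 0, 0], 20]

```text
time_s: 7.08
ee_pos: [0.465, -0.2009, 0.0045]
eef_rot: [3.142, -0.0, -0.133]
force: [0.4, 0.0, -0.5]
grip_width: 0.0498
```

>>> jog_arm:
  moves:
    - [[0, 0, 0], [0, 0, 0], 20]
    - [[0, 0, 0], [0, 0, 0], 20]
    - [[0, 0, 0], [0, 0, 0], 20]
    - [[0, 0, 12], [0, 0, 0], 20]
    - [[0, 0, 27], [0, 0, 0], 20]

```text
time_s: 7.5
ee_pos: [0.4643, -0.2007, 0.0308]
eef_rot: [-3.141, 0.002, -0.134]
force: [0.1, -0.2, -0.8]
grip_width: 0.0385
```

```bash
python3 - <<'E'
from h import *
o=ctrl.get_obs();print(o['ee_pos'],o['eef_rot'],o['force'],o['grip_width'])
E
```

```text
[ 0.46427117 -0.20069396  0.03079651] [-3.14103827e+00  1.58677999e-03 -1.34209615e-01] [ 0.14701335 -0.24923912 -0.80768484] 0.038498463765405284
```

>>> jog_arm:
  moves:
    - [[6, 12, 3], [0, 0, 1.4], 20]
    - [[12, 24, 5], [0, 0, 2.8], 20]
    - [[18, 36, 5], [0, 0, 4.2], 20]
    - [[24, 48, 5], [0, 0, 5.6], 20]
    - [[30, 60, 5], [0, 0, 7.0], 20]

```text
time_s: 7.92
ee_pos: [0.4951, -0.1404, 0.0363]
eef_rot: [3.141, -0.0, 0.483]
force: [0.3, 0.6, -0.7]
grip_width: 0.0388
```

>>> jog_arm:
  moves:
    - [[5, 12, 0], [0, 0, 1.4], 20]
    - [[10, 24, 0], [0, 0, 2.8], 20]
    - [[15, 36, 0], [0, 0, 4.2], 20]
    - [[20, 48, 0], [0, 0, 5.6], 20]
    - [[25, 60, 0], [0, 0, 7.0], 20]

```text
time_s: 8.33
ee_pos: [0.5201, -0.0804, 0.0362]
eef_rot: [3.141, -0.0, 1.094]
force: [-1.0, 0.6, -0.8]
grip_width: 0.0389
```

>>> jog_arm:
  moves:
    - [[2, 10, 0], [0, 0, 1.4], 20]
    - [[4, 20, 0], [0, 0, 2.8], 20]
    - [[5, 30, 0], [0, 0, 3.5], 20]
    - [[5, 30, 0], [0, 0, 3.5], 20]

```text
time_s: 8.67
ee_pos: [0.5249, -0.0497, 0.0362]
eef_rot: [3.141, -0.0, 1.397]
force: [-0.2, 0.0, -0.2]
grip_width: 0.0391
```

```bash
python3 - <<'E'
from h import *
c=snap('top','top5');s=snap('scene','scene5')
o=ctrl.get_obs();print(o['ee_pos'],o['eef_rot'],o['force'],o['grip_width'])
for t in(140,150,160): white(s,(270,205,325,240),.036,t)
b=s['frame'][190:260,260:360,::-1]
cv2.imwrite('pics/v7.png',cv2.resize(b,None,fx=6,fy=6,interpolation=2))
E
```

```text
[ 0.52481417 -0.05102901  0.03613691] [3.14137630e+00 1.11335271e-04 1.39085855e+00] [-0.25859666 -0.24676355 -0.15129356] 0.03919519021349398
369.5 [299. 223.] [531.8   3.4] [95.2 40.3] 80.1
[[503.79998779296875, -40.0], [543.5, -46.900001525878906], [559.9000244140625, 46.79999923706055], [520.0999755859375, 53.79999923706055]]
21.5 [309. 237.] [570.9  36.4] [12.6 18.2] 12.1
[[562.7999877929688, 44.0], [566.5999755859375, 26.200000762939453], [579.0, 28.799999237060547], [575.0999755859375, 46.70000076293945]]
326.0 [299. 223.] [531.7   1.8] [89.7 36.8] 79.6
[[505.5, -39.0], [541.7000122070312, -45.599998474121094], [557.9000244140625, 42.599998474121094], [521.5999755859375, 49.29999923706055]]
17.5 [309. 237.] [571.1  35.2] [12.6 15.7] 12.1
[[563.2999877929688, 41.5], [566.5999755859375, 26.200000762939453], [579.0, 28.799999237060547], [575.7000122070312, 44.099998474121094]]
272.5 [299. 223.] [532.3   1.8] [84.5 33.2] 80.8
[[509.20001220703125, -37.29999923706055], [541.9000244140625, -42.599998474121094], [555.4000244140625, 40.79999923706055], [522.7000122070312, 46.099998474121094]]
7.5 [309. 237.] [572.1  35.1] [11.6  8. ] 79.4
[[567.0999755859375, 30.100000381469727], [575.0, 28.700000762939453], [577.0999755859375, 40.0], [569.2000122070312, 41.5]]
```

View pics/v7.png

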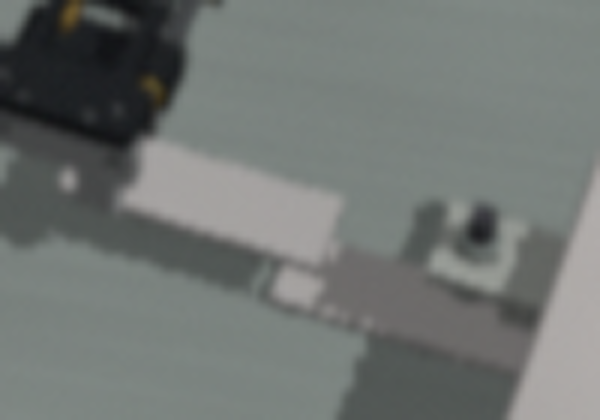

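>>> jog_arm:
  moves:
    - [[0, 0, -12], [0, 0, 0], 20]
    - [[0, 0, -22.5], [0, 0, 0], 20]
    - [[0, 0, -22.5], [0, 0, 0], 20]

```text
time_s: 9.02
ee_pos: [0.5234, -0.0512, 0.0108]
eef_rot: [-3.138, 0.0, 1.391]
force: [0.3, 0.8, -1.1]
grip_width: 0.0387
```

>>> jog_arm:
  moves:
    - [[3.5, 20, 0], [0, 0, 0], 20]
    - [[7, 40, 0], [0, 0, 0], 20]
    - [[10.5, 60, 0], [0, 0, 0], 20]
    - [[14, 80, 0], [0, 0, 0], 20]
    - [[17.2, 98.4, 0], [0, 0, 0], 20]

```text
time_s: 9.43
ee_pos: [0.5419, 0.0482, 0.013]
eef_rot: [-3.141, 0.0, 1.392]
force: [-0.7, -0.7, -1.1]
grip_width: 0.0388
```

>>> jog_arm:
  moves:
    - [[0, 0, 0], [0, 0, 0], 20]
    - [[0, 0, -1.5], [0, 0, 0], 20]
    - [[0, 0, -2.5], [0, 0, 0], 20]
    - [[0, 0, -2.5], [0, 0, 0], 20]

```text
time_s: 9.77
ee_pos: [0.5426, 0.0469, 0.0117]
eef_rot: [3.14, -0.001, 1.392]
force: [-1.0, 3.3, 10.0]
grip_width: 0.0386
```

>>> jog_arm:
  moves:
    - [[0, 0, 0], [0, 0, 0], 54]
    - [[0, 0, 0], [0, 0, 0], 54]
    - [[0, 0, 0], [0, 0, 0], 54]

```text
time_s: 10.02
ee_pos: [0.5417, 0.0466, 0.0106]
eef_rot: [-3.141, 0.0, 1.392]
force: [-0.0, 1.2, -0.3]
grip_width: 0.0535
```

>>> jog_arm:
  moves:
    - [[-2, -8, 15], [0, 0, 0], 60]
    - [[-6, -35, 45], [0, 0, 0], 60]
    - [[-13, -70, 70], [0, 0, 0], 60]
    - [[-20, -105, 90], [0, 0, 0], 60]
    - [[-28, -140, 100], [0, 0, 0], 60]

```text
time_s: 10.43
ee_pos: [0.5141, -0.0945, 0.1133]
eef_rot: [3.139, 0.0, 1.393]
force: [0.7, -0.6, 0.1]
grip_width: 0.0598
```

>>> jog_arm:
  moves:
    - [[-15, -38, 0], [0, 0, -1.4], 60]
    - [[-30, -75, 0], [0, 0, -2.8], 60]
    - [[-45, -110, 0], [0, 0, -4.2], 60]
    - [[-60, -145, 0], [0, 0, -5.6], 60]
    - [[-75, -170, 0], [0, 0, -7], 60]

```text
time_s: 10.85
ee_pos: [0.4374, -0.2653, 0.1107]
eef_rot: [-3.142, 0.0, 0.774]
force: [1.1, -0.5, 0.4]
grip_width: 0.0599
```

```bash
python3 - <<'E'
from h import *
c=snap('top','top6');s=snap('scene','scene6')
o=ctrl.get_obs();print(o['ee_pos'],o['eef_rot'],o['force'],o['grip_width'])
a=c['frame'][130:210,120:220,::-1];b=s['frame'][200:270,290:378,::-1]
cv2.imwrite('pics/v8.png',np.hstack([cv2.resize(a,(400,320),interpolation=2),cv2.resize(b,(400,320),interpolation=2)]))
E
```

```text
[ 0.43681485 -0.26584737  0.11064651] [-3.14120024e+00  5.71324817e-04  7.72317403e-01] [-0.26785906  1.13924246 -0.15317679] 0.05976206866080835
```

View pics/v8.png

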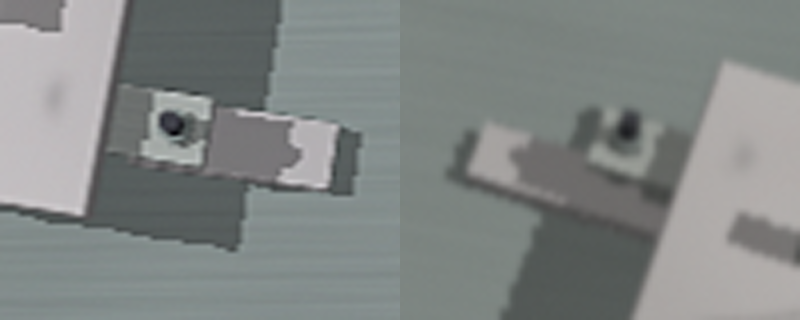

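```bash
python3 - <<'E'
from h import *
c=load('top0')
q=[(332.2,165.9,.003),(348.8,165.3,.003),(353.8,224.1,.024),(334.7,225,.024)]
P=np.array([onplane(c,*t)[:2] for t in q]);print(P.round(4))
a=(P[0]+P[1])/2;b=(P[2]+P[3])/2;d=a-b;print(a,b,np.linalg.norm(d),np.degrees(np.arctan2(d[1],d[0])),(a+b)/2)
u=d/np.linalg.norm(d);print('grasp',b+u*.012, 'mid',b+.07*u)
# packer stack outer end
c=load('top6')
for u,v in((207,162.5),(203.5,178)): print(onplane(c,u,v,.014))
E
```

```text
[[ 0.5432 -0.2823]
 [ 0.544  -0.3219]
 [ 0.4041 -0.323 ]
 [ 0.4027 -0.2791]]
[ 0.54359619 -0.30208527] [ 0.40337515 -0.30106925] 0.14022471635650927 -0.4151523725862942 [ 0.47348567 -0.30157726]
grasp [ 0.41537484 -0.30115619] mid [ 0.47337331 -0.30157645]
[0.5543442 0.0147253 0.014    ]
[0.51762336 0.02312354 0.014     ]
```

>>> jog_arm:
  moves:
    - [[-5, -8, 0], [0, 0, -1.4], 64]
    - [[-10, -16, -5], [0, 0, -2.8], 64]
    - [[-16, -24, -10], [0, 0, -4.2], 64]
    - [[-22, -32, -20], [0, 0, -5.6], 64]
    - [[-22, -38, -30], [0, 0, -7], 64]

```text
time_s: 11.37
ee_pos: [0.4164, -0.3007, 0.0805]
eef_rot: [-3.142, 0.0, 0.166]
force: [0.8, -0.2, 0.6]
grip_width: 0.0641
```

>>> jog_arm:
  moves:
    - [[0, 0, -15], [0, 0, -1.4], 64]
    - [[0, 0, -30], [0, 0, -1.85], 64]
    - [[0, 0, -40], [0, 0, -1.85], 64]
    - [[0, 0, -40], [0, 0, -1.85], 64]

```text
time_s: 11.7
ee_pos: [0.4162, -0.2995, 0.039]
eef_rot: [-3.139, 0.003, 0.013]
force: [-1.1, -1.0, -0.4]
grip_width: 0.0642
```

```bash
python3 - <<'E'
from h import *
s=snap('scene','scene7')
o=ctrl.get_obs();print(o['ee_pos'],o['eef_rot'],o['force'],o['grip_width'])
b=s['frame'][140:230,140:270,::-1]
cv2.imwrite('pics/v9.png',cv2.resize(b,None,fx=6,fy=6,interpolation=2))
E
```

```text
[ 0.41671116 -0.29996144  0.04021347] [-3.14026789e+00  1.50458397e-03  1.24951322e-02] [-0.35949815  0.02194689  1.035318  ] 0.0643194617366119
```

View pics/v9.png

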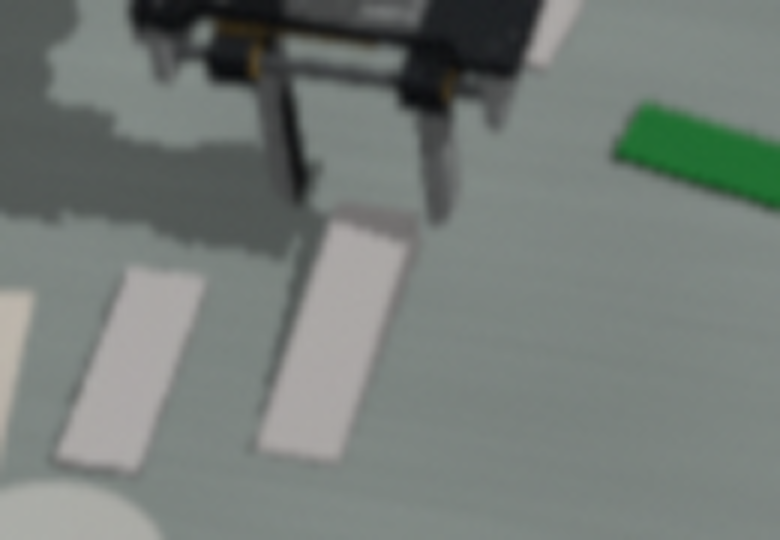

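Fingers straddle the smaller wedge's thick end (shadow on it at about pixel (202,177)). Shift −3 mm in y, go down and grip.

>>> jog_arm:
  moves:
    - [[-1, -3.5, -15], [0, 0, 0], 64]
    - [[-1, -3.5, -30], [0, 0, 0], 64]
    - [[-1, -3.5, -35], [0, 0, 0], 64]
    - [[-1, -3.5, -35], [0, 0, 0], 20]
    - [[-1, -3.5, -35], [0, 0, 0], 20]
  squeeze: 40

```text
time_s: 12.17
ee_pos: [0.4163, -0.3042, 0.0067]
eef_rot: [3.141, -0.0, 0.01]
force: [-0.1, 0.1, 1.0]
grip_width: 0.054
```

>>> jog_arm:
  moves:
    - [[0, 0, 0], [0, 0, 0], 20]
    - [[0, 0, 0], [0, 0, 0], 20]
    - [[0, 0, 0], [0, 0, 0], 20]

```text
time_s: 12.42
ee_pos: [0.4164, -0.3043, 0.0069]
eef_rot: [3.141, -0.001, 0.01]
force: [-1.4, 1.9, 7.1]
grip_width: 0.0396
```

```bash
python3 - <<'E'
from h import *
o=ctrl.get_obs();print(o['ee_pos'],o['eef_rot'],o['force'],o['grip_width'])
E
```

```text
[ 0.41640539 -0.30432702  0.00685056] [ 3.14075054e+00 -1.06626971e-03  9.67826016e-03] [-1.38791937  1.93940568  7.08175576] 0.03963516639906832
```

>>> jog_arm:
  moves:
    - [[0, 0, 15], [0, 0, 0], 20]
    - [[0, 0, 38], [0, 0, 0], 20]
    - [[8, 20, 40], [0, 0, 1.4], 20]
    - [[16, 40, 40], [0, 0, 2.8], 20]
    - [[24, 60, 40], [0, 0, 4.2], 20]

```text
time_s: 12.83
ee_pos: [0.4403, -0.2436, 0.0467]
eef_rot: [3.141, -0.001, 0.381]
force: [0.5, -0.6, -0.6]
grip_width: 0.0394
```

>>> jog_arm:
  moves:
    - [[10, 22, 0], [0, 0, 1.4], 20]
    - [[20, 44, 0], [0, 0, 2.8], 20]
    - [[30, 66, 0], [0, 0, 4.2], 20]
    - [[40, 88, 0], [0, 0, 5.6], 20]
    - [[50, 110, 0], [0, 0, 7.0], 20]

```text
time_s: 13.25
ee_pos: [0.4904, -0.133, 0.0463]
eef_rot: [3.141, -0.0, 0.993]
force: [0.2, -0.5, -1.6]
grip_width: 0.0397
```

>>> jog_arm:
  moves:
    - [[8, 19, 0], [0, 0, 1.4], 20]
    - [[16, 38, 0], [0, 0, 2.8], 20]
    - [[24, 57, 0], [0, 0, 4.2], 20]
    - [[32.5, 76, 0], [0, 0, 4.65], 20]
    - [[32.5, 76, 0], [0, 0, 4.65], 20]

```text
time_s: 13.67
ee_pos: [0.5235, -0.0556, 0.0463]
eef_rot: [3.141, -0.0, 1.398]
force: [0.0, -0.5, -1.1]
grip_width: 0.0396
```

```bash
python3 - <<'E'
from h import *
c=snap('top','top8');s=snap('scene','scene8')
o=ctrl.get_obs();print(o['ee_pos'],o['eef_rot'],o['force'],o['grip_width'])
b=s['frame'][180:270,250:380,::-1]
cv2.imwrite('pics/v10.png',cv2.resize(b,None,fx=6,fy=6,interpolation=2))
E
```

```text
[ 0.522515   -0.05781043  0.04606514] [3.14148020e+00 1.34995407e-04 1.39298404e+00] [ 0.42208823  0.02705451 -0.80423057] 0.03946270430662511
```

View pics/v10.png

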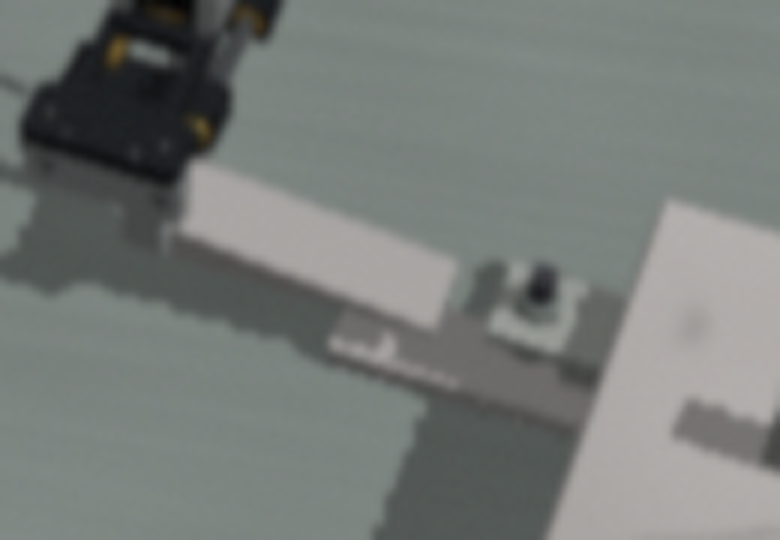

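>>> jog_arm:
  moves:
    - [[0, 0, -12], [0, 0, 0], 20]
    - [[0, 0, -22], [0, 0, 0], 20]
    - [[0, 0, -25], [0, 0, 0], 20]
    - [[0, 0, -25], [0, 0, 0], 20]

```text
time_s: 14.1
ee_pos: [0.5216, -0.0585, 0.0196]
eef_rot: [-3.139, 0.0, 1.391]
force: [-1.1, -0.1, -0.2]
grip_width: 0.0399
```

```bash
python3 - <<'E'
from h import *
o=ctrl.get_obs();print(o['ee_pos'],o['eef_rot'],o['force'],o['moment'],o['grip_width'])
E
```

```text
[ 0.52156065 -0.05852236  0.01958545] [-3.13910124e+00  9.24001786e-06  1.39149076e+00] [-1.09622625 -0.06601907 -0.18782842] [0.07447674 0.00871685 0.1135839 ] 0.03993352089935581
```

>>> jog_arm:
  moves:
    - [[0, 0, -1], [0, 0, 0], 20]
    - [[0, 0, -1], [0, 0, 0], 20]

```text
time_s: 14.27
ee_pos: [0.5224, -0.0583, 0.0199]
eef_rot: [-3.142, 0.0, 1.392]
force: [0.5, 0.5, 0.7]
grip_width: 0.0395
```

>>> jog_arm:
  moves:
    - [[0, 0, -1], [0, 0, 0], 20]
    - [[0, 0, -1], [0, 0, 0], 20]

```text
time_s: 14.43
ee_pos: [0.5227, -0.0582, 0.0192]
eef_rot: [3.141, 0.0, 1.392]
force: [-1.0, -2.3, 2.3]
grip_width: 0.0398
```

>>> jog_arm:
  moves:
    - [[0, 0, 1], [0, 0, 0], 20]
    - [[2.1, 12, 1], [0, 0, 0], 20]
    - [[4.3, 24, 1], [0, 0, 0], 20]
    - [[6.5, 36, 1], [0, 0, 0], 20]
    - [[8.8, 49, 1], [0, 0, 0], 20]

```text
time_s: 14.85
ee_pos: [0.5317, -0.0076, 0.0202]
eef_rot: [3.141, 0.0, 1.393]
force: [-0.1, -3.2, 5.3]
grip_width: 0.0398
```

>>> jog_arm:
  moves:
    - [[0, 0, 0], [0, 0, 0], 20]
    - [[0.7, 4, 0], [0, 0, 0], 20]
    - [[1.4, 8, 0], [0, 0, 0], 20]
    - [[1.4, 8, 0], [0, 0, 0], 20]

```text
time_s: 15.18
ee_pos: [0.5331, -0.0005, 0.0203]
eef_rot: [3.141, -0.0, 1.393]
force: [0.6, 1.7, 3.6]
grip_width: 0.0396
```

```bash
python3 - <<'E'
from h import *
s=snap('scene','scene9');c=snap('top','top9')
o=ctrl.get_obs();print(o['ee_pos'],o['eef_rot'],o['force'],o['moment'],o['grip_width'])
b=s['frame'][190:280,260:390,::-1]
cv2.imwrite('pics/v11.png',cv2.resize(b,None,fx=6,fy=6,interpolation=2))
E
```

```text
[ 0.53303182 -0.00065017  0.02024032] [ 3.14083468e+00 -5.38954765e-04  1.39286331e+00] [1.9226879  3.18823151 5.03161307] [ 0.60598225 -0.23247932  0.01822868] 0.03971224314188182
```

View pics/v11.png

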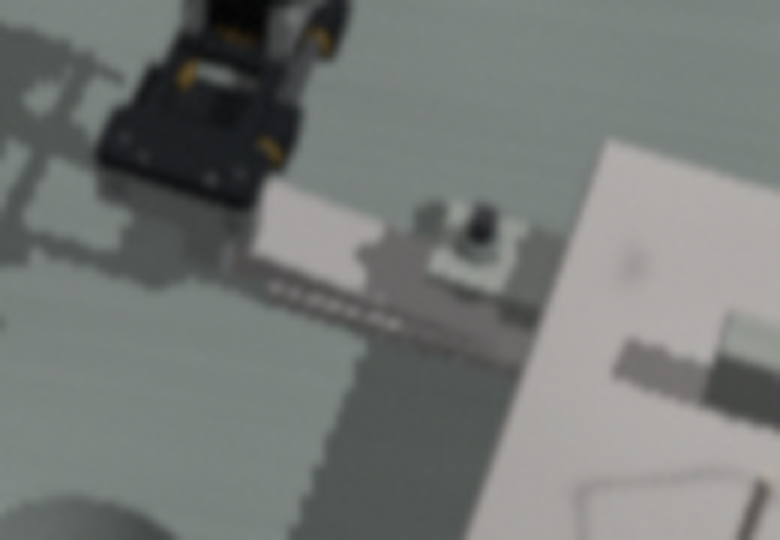

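>>> jog_arm:
  moves:
    - [[0.5, 3, 0], [0, 0, 0], 20]
    - [[1.1, 6, 0], [0, 0, 0], 20]
    - [[1.1, 6, 0], [0, 0, 0], 20]

```text
time_s: 15.53
ee_pos: [0.5342, 0.0049, 0.0204]
eef_rot: [3.141, 0.0, 1.393]
force: [0.2, -1.2, 7.1]
grip_width: 0.0394
```

>>> jog_arm:
  moves:
    - [[0.35, 2, 0], [0, 0, 0], 20]
    - [[0.7, 4, 0], [0, 0, 0], 20]
    - [[0.7, 4, 0], [0, 0, 0], 20]

```text
time_s: 15.78
ee_pos: [0.535, 0.0087, 0.0205]
eef_rot: [3.14, 0.0, 1.393]
force: [-0.8, -3.1, 8.1]
grip_width: 0.0395
```

```bash
python3 - <<'E'
from h import *
o=ctrl.get_obs();print(o['ee_pos'],o['eef_rot'],o['force'],o['moment'],o['grip_width'])
E
```

```text
[0.53496449 0.00865385 0.02053087] [3.14036224e+00 4.99679223e-04 1.39275560e+00] [-0.81571283 -3.12541336  8.1083869 ] [-0.3872685   0.0215945   0.01906898] 0.039479048262052126
```

>>> jog_arm:
  moves:
    - [[0.35, 2, 0.5], [0, 0, 0], 20]
    - [[0.35, 2, 0.5], [0, 0, 0], 20]

```text
time_s: 15.95
ee_pos: [0.535, 0.0109, 0.0206]
eef_rot: [3.141, 0.0, 1.393]
force: [0.1, -1.1, 5.2]
grip_width: 0.0399
```

>>> jog_arm:
  moves:
    - [[0.35, 2, 0], [0, 0, 0], 20]
    - [[0.35, 2, 0], [0, 0, 0], 20]

```text
time_s: 16.12
ee_pos: [0.5354, 0.0128, 0.0207]
eef_rot: [3.141, 0.0, 1.393]
force: [0.3, -2.1, 5.2]
grip_width: 0.0398
```

>>> jog_arm:
  moves:
    - [[0.35, 2, 0], [0, 0, 0], 20]
    - [[0.35, 2, 0], [0, 0, 0], 20]

```text
time_s: 16.28
ee_pos: [0.5357, 0.0148, 0.0207]
eef_rot: [3.141, 0.0, 1.393]
force: [0.5, -2.2, 6.3]
grip_width: 0.0397
```

>>> jog_arm:
  moves:
    - [[0.35, 2, 0], [0, 0, 0], 20]
    - [[0.35, 2, 0], [0, 0, 0], 20]

```text
time_s: 16.45
ee_pos: [0.5361, 0.0168, 0.0207]
eef_rot: [3.141, 0.0, 1.393]
force: [0.1, -2.7, 5.6]
grip_width: 0.0396
```

>>> jog_arm:
  moves:
    - [[0.35, 2, 0], [0, 0, 0], 20]
    - [[0.35, 2, 0], [0, 0, 0], 20]

```text
time_s: 16.62
ee_pos: [0.5365, 0.0188, 0.0207]
eef_rot: [3.141, 0.0, 1.393]
force: [0.5, -2.8, 5.8]
grip_width: 0.0398
```

>>> jog_arm:
  moves:
    - [[0.35, 2, 0], [0, 0, 0], 20]
    - [[0.35, 2, 0], [0, 0, 0], 20]

```text
time_s: 16.78
ee_pos: [0.5368, 0.0207, 0.0207]
eef_rot: [3.141, 0.0, 1.393]
force: [-0.2, -2.6, 6.6]
grip_width: 0.0395
```

>>> jog_arm:
  moves:
    - [[0.35, 2, 0], [0, 0, 0], 20]
    - [[0.35, 2, 0], [0, 0, 0], 20]

```text
time_s: 16.95
ee_pos: [0.5372, 0.0227, 0.0207]
eef_rot: [3.141, 0.0, 1.393]
force: [0.6, -3.0, 7.4]
grip_width: 0.0395
```

>>> jog_arm:
  moves:
    - [[0.35, 2, 0.3], [0, 0, 0], 20]
    - [[0.35, 2, 0.3], [0, 0, 0], 20]

```text
time_s: 17.12
ee_pos: [0.5373, 0.0249, 0.0208]
eef_rot: [3.142, 0.0, 1.393]
force: [-0.9, -1.7, 4.9]
grip_width: 0.0396
```

>>> jog_arm:
  moves:
    - [[0.35, 2, 0], [0, 0, 0], 20]
    - [[0.35, 2, 0], [0, 0, 0], 20]

```text
time_s: 17.28
ee_pos: [0.5377, 0.0267, 0.0208]
eef_rot: [3.141, 0.001, 1.393]
force: [-1.0, -2.5, 5.6]
grip_width: 0.0395
```

```bash
python3 - <<'E'
from h import *
s=snap('scene','scene10');c=snap('top','top10')
o=ctrl.get_obs();print(o['ee_pos'],o['eef_rot'],o['force'],o['moment'],o['grip_width'])
b=s['frame'][190:280,260:390,::-1]
cv2.imwrite('pics/v12.png',cv2.resize(b,None,fx=6,fy=6,interpolation=2))
E
```

```text
[0.53767637 0.02672205 0.02082107] [3.14147885e+00 3.31781015e-04 1.39274711e+00] [-0.69148435 -2.75005195  5.04994948] [-0.70130841  0.08002365 -0.02716353] 0.03970633752171438
```

View pics/v12.png

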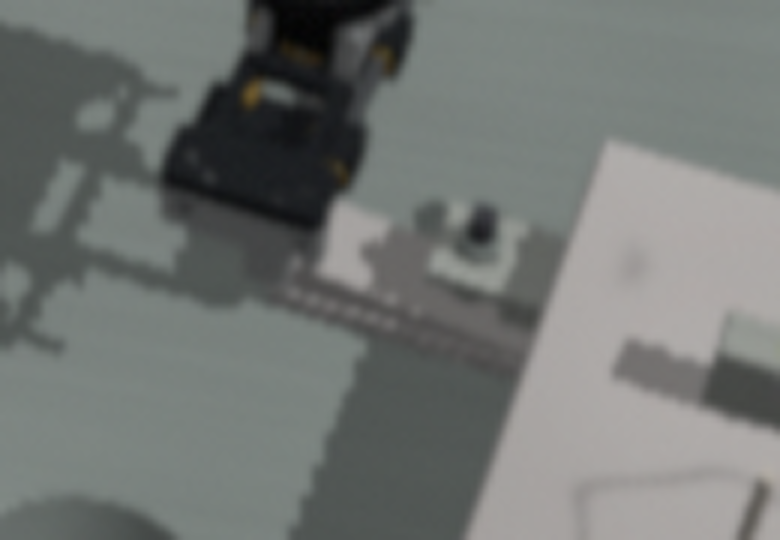

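>>> jog_arm:
  moves:
    - [[0.35, 2, 0], [0, 0, 0], 20]
    - [[0.35, 2, 0], [0, 0, 0], 20]

```text
time_s: 17.55
ee_pos: [0.5379, 0.0281, 0.0208]
eef_rot: [-3.142, 0.001, 1.393]
force: [-1.9, -7.6, 5.6]
grip_width: 0.0396
```

>>> jog_arm:
  moves:
    - [[0.35, 2, 0], [0, 0, 0], 20]
    - [[0.35, 2, 0], [0, 0, 0], 20]

```text
time_s: 17.72
ee_pos: [0.5381, 0.0292, 0.0208]
eef_rot: [-3.141, 0.003, 1.393]
force: [-2.1, -15.3, 6.4]
grip_width: 0.0399
```

>>> jog_arm:
  moves:
    - [[0.35, 2, 0], [0, 0, 0], 20]
    - [[0.35, 2, 0], [0, 0, 0], 20]

```text
time_s: 17.88
ee_pos: [0.5383, 0.0302, 0.0208]
eef_rot: [-3.141, 0.004, 1.393]
force: [-4.0, -23.3, 9.1]
grip_width: 0.0397
```

>>> jog_arm:
  moves:
    - [[0.35, 2, 0], [0, 0, 0], 20]
    - [[0.35, 2, 0], [0, 0, 0], 20]

```text
time_s: 18.05
ee_pos: [0.5384, 0.0312, 0.0208]
eef_rot: [-3.141, 0.006, 1.393]
force: [-6.9, -31.2, 10.3]
grip_width: 0.0395
```

>>> jog_arm:
  moves:
    - [[-0.2, -1, 0], [0, 0, 0], 20]
    - [[-0.2, -1, 0], [0, 0, 0], 20]
    - [[-0.2, -1, 0], [0, 0, 0], 20]
    - [[-0.2, -1, 0], [0, 0, 0], 20]

```text
time_s: 18.38
ee_pos: [0.5384, 0.0312, 0.0208]
eef_rot: [-3.141, 0.004, 1.393]
force: [-5.1, -22.5, 8.9]
grip_width: 0.0398
```

```bash
python3 - <<'E'
from h import *
s=snap('scene','scene11');c=snap('top','top11')
o=ctrl.get_obs();print(o['ee_pos'],o['eef_rot'],o['force'],o['moment'],o['joint_vel'],o['grip_width'])
b=s['frame'][200:264,290:380,::-1]
o=cv2.resize(b,None,fx=8,fy=8,interpolation=2)
th=np.radians(-10.2);R=np.array([[np.cos(th),-np.sin(th)],[np.sin(th),np.cos(th)]])
for x,y,z in((20,-80,.014),(20,-80,0.),(20,0,.0245)):
    p=np.array([.5525,.1075])+R@[x/1e3,y/1e3]; u,v=proj(s,[*p,z]); cv2.circle(o,(int((u-290+.5)*8),int((v-200+.5)*8)),3,(0,0,255),-1)
cv2.imwrite('pics/v13.png',o)
E
```

```text
[0.53839582 0.03116578 0.02079154] [-3.14090858  0.00431388  1.39321755] [ -5.12630157 -23.10271839   9.28738449] [-4.56236232  1.01118067  0.42464581] [-1.17056914e-03  1.54084373e-04  5.40461951e-05  7.96002070e-05
 -6.18141563e-04 -7.01793748e-04] 0.03951141121258583
```

View pics/v13.png

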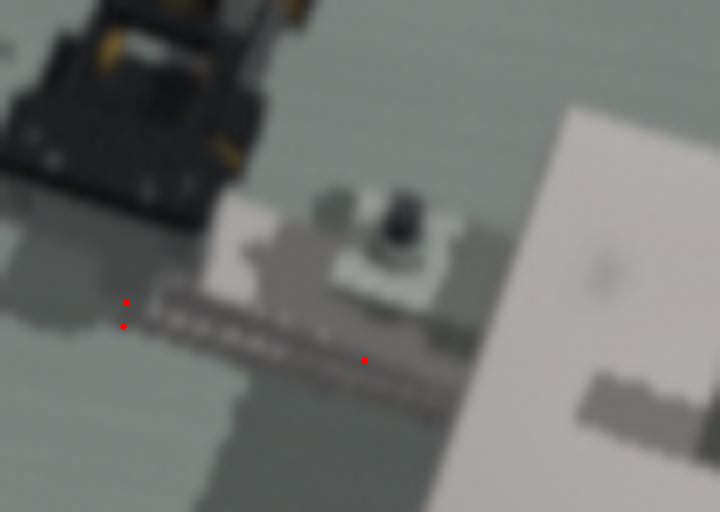

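```bash
python3 - <<'E'
from h import *
print(ctrl.hand_in())
o=ctrl.get_obs();print(o['time_s'],o['ee_pos'],o['force'],o['grip_width'])
E
```

```text
the job is handed in; nothing more can be done
None
the job is handed in; nothing more can be done
```

I stacked two packers under the bare ball and slid the smaller wedge in on top, thin end first. It bound firmly and I handed the job in at about 18.5 s, still gripping the thick end and pressing. The hand-in reports no verdict.

**Last checks**
- **Push:** it rose from about 3 N of drag to about 32 N over the last 8 mm commanded. I eased the command back 1 mm; the push fell to about 23 N and the measured position did not move. The force between wedge and ball cannot be read directly. From guessed friction I put it near 40 N, under the 60 N limit.
- **Wedge position:** by the arm's position the ball is about 19 mm from mid-length towards the thin end and 1 mm off the centre line. The thin end is then about 51 mm past the ball and the thick end about 89 mm outside it.
- **Grip:** 39.5 mm opening at a 40 N setting, with the arm nearly at rest.
- **Bowl, cake stand and scraper:** I never touched them.

**Disagreements**
- **Gap height:** the pictures gave about 22.5 mm, but the wedge bound where its height matches about 24.5 mm. Two packers suit either figure.
- **Packers moved:** the last picture shows them about 7 mm further in than I placed them. Some of that is likely camera error; the rest is the wedge dragging them. They should still be well under the ball.

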